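Open the ratchet stop of a jar rack

ROBOT

A 7-joint arm with a two-finger parallel gripper is mounted at the origin on a cart in front of the work surface, level with it; the furniture and walls round the work are solid. World frame = base frame: x ahead of the robot, y to its left, z up, the work surface at z = 0. Lengths are in m, angles in degrees, forces in N, time in s.
With the tool pointing down it reaches from about 0.35 to 0.9 m from the base axis. Payload 7.2 kg.
Tool frame: the origin (TCP) lies midway between the tips of the shut fingers; the grasp point (between the pads) lies 19 mm behind it; z points along the fingers, y is the line along which they close (so a half turn about z gives the same grasp; the last joint's range is limited). The gripper opens to 85 mm and grips with 20 to 120 N. Pads are 22 mm wide; open, the fingers measure 114 mm over their backs; the gripper's body (76 mm by 85 mm) begins 54 mm behind the grasp point. The pads swing forward as they close: fully open they stand 13 mm farther back than shut.
Start: joints at [-79.366, 23.554, -0.728, 91.456, 0.321, 64.991, -4.71], TCP at [0.157, 0.605, 0.231] pointing down, gripper open.
Joint ranges: [-169.25, 169.25], [-16.82, 113.86], [-84.01, 82.57], [7.8, 145.47], [-59.2, 239.2], [7.22, 106.19], [-163.78, 163.78]. Speed limits (degrees/s): [136.94, 136.94, 172.46, 172.46, 180, 180, 180].

INTERFACE

Orientations are given as [roll, pitch, yaw] about the fixed x, y, z axes, in that order (R = Rz(yaw) Ry(pitch) Rx(roll)).
In Python, from bench import env, vision, ticket gives the robot as it stands (env), with the cameras (vision) and the job (ticket).
- The arm moves only by the tool drive_effector, called after "Request:" as name([rows], argument=value, ...), one row to a line, values as JSON. Schema: {"type":"object","properties":{"increments":{"type":"array","items":{"type":"array","items":{"type":"number"},"minItems":4,"maxItems":4},"minItems":1,"maxItems":12},"finger_gap":{"type":"number"},"only":{"type":"string"},"quiet":{"type":"boolean"},"lines":{"type":"string"}},"required":["increments"],"additionalProperties":false}. increments is a list of rows, 1 to 12 of them, each of 4 numbers: dx, dy, dz in shares of 1 m (1.0 is 1 m), then a turn about the tool's z in fractions of the full range, 1 being 180 degrees; each row is the pose to reach, as a shift and turn from the pose commanded when the call began, along the tool's axes at that moment; what a row does not reach only later rows make up. A row lasts 1/12 s, in which the tool goes at most 0.0417 m and 7.16 degrees, less where a joint would pass 70% of its speed; a pose out of reach is approached as far as the arm can. finger_gap is the finger opening in m, set as the call begins (left out keeps the last). The fingers move at their own pace and stop on an object; the grip force is fixed at half the most. Time passes only in rows, so rows that do not move let the fingers close. The tool returns the time, the measured TCP pose, the force, the opening and the grip force at its end. only (a regular expression) keeps the lines of the reply that match it, lines (a string "A,B") keeps lines A to B, and quiet returns only ok. Shift and turn numbers lie between -1 and 1, and a call with a number outside is refused. Input that does not fit is refused with a message, and nothing moves.
- env.observe(): the state, without advancing time (a new reading comes with each control period).
- vision.snapshot(name): name is "side" or "top"; returns a dict with "pixels" (480x640x3 uint8, red, green, blue), "vfov" (degrees; the focal length in pixels is half the picture's height over the tangent of half this angle, whatever the lens; pixels are square), "cx", "cy" (the principal point, pixels), "R" (3x3) and "t" (3): a world point X has camera coordinates R X + t. Camera axes: x right, y down, z forward; pixel columns grow to the right and rows downward; lengths in m; the calibration is good to about 2 mm. A picture is of the moment at which its call begins. There is no depth.
- ticket.close_job(): hands the job in; it is judged then, once.
The state is a dict: "clock": time; "qpos": joint angles; "qd": joint speeds; "joint_torque": joint torques, N m; "ee_pos": TCP position; "ee_rot": TCP orientation; "wrist_force": force on the tool from outside, world axes, zero at the start; "wrist_torque": the same for the moment, N m; "gripper_width": finger opening in m; "grasp_force": force on a finger pad.
Only numpy, scipy, OpenCV 4.12 (cv2) and the standard library are available. Lean on these libraries where they do the work, as an engineer would, in place of code of your own. Each camera call takes 0.05 s, during which the arm holds its last target. There are 200 camera calls.

TASK

Make room for more jars on the counter rack: press down the thumb plate on top of the black sliding stop to free its ratchet and, keeping it down, push the stop back along its bar, away from the jars, until it is fully home at the other end of the bar; then let go. Leave the two jars standing where they are, and do not disturb the other things on the worktop.

Things in the scene. Friction and masses are not known exactly. Their poses are not given: they have to be found in the camera images.
- rack: wooden jar rack fixed to the worktop, 376 x 124 mm (x, y), board 10 mm thick; origin: centre of its underside. Its x axis runs along the steel bar, from the wooden end (81 mm tall, x = -180 mm) to the far end block (59 mm tall, x = +180 mm). Bar: 14 x 14 mm, at y = +36 mm, top 48 mm above the worktop, notched below. Jars stand at about y = -20, x = -133 and -59 mm.
- stop (a joint): travel of the black sliding stop along the bar to rack +x, m: 0 = nearest the jars, 0.114 = fully home at the far end (hard limit); starts at 0 to 0.05. Friction about 1.5 N. The ratchet blocks it towards +x after at most 11 mm of play unless the thumb plate is down; the last notch is 15 mm before fully home.
- release (a joint): how far the thumb plate is pressed down, m: 0 = up, 0.009 = right down (hard limit). The ratchet is free from about 0.006. Sprung: moves at about 3 N, right down at about 6 N, comes up when let go (it may rest up to 0.005 down on a notch).
- thumb_plate (a point): middle of the top face of the thumb plate, flat aluminium, 42 mm (rack x) by 44 mm (rack y), facing up, 78 mm above the worktop when up; it travels with the stop. Same axes as the rack.
- stop_wall (a point): top edge, middle, of the stop's black push wall, on its face towards the plate, 104 mm above the worktop. Wall: 10 mm thick, 44 mm wide (rack y), 23 mm to +x of the plate's middle, 26 mm over the plate; a finger pressing the plate can push against it. On the plate's jar side the stop is 62 mm tall; its jaw plate beside the bar (rack y +28 to -60 mm) is 81 mm. Axes as the rack.
- jam_jar: short jam jar, 62 mm across, 86 mm tall, loose on the rack board, next to the fixed end; origin: centre of its underside
- honey_jar: honey jar, 58 x 62 mm across, 99 mm tall, loose on the rack board, between the jam jar and the stop; origin: centre of its underside
- mug: white mug with a handle, 80 mm across, 113 mm with its handle, 91 mm tall, loose on the worktop; bystander; origin: underside
- stamp: wooden rubber stamp, 30 x 62 x 72 mm, loose on the worktop; bystander; origin: underside
- bell: service bell, 81 mm across, 64 mm tall, loose on the worktop behind the rack; bystander; origin: underside
- citrus_press: dark green lever press, fixed furniture to the robot's right of the rack, not part of the job; origin: centre of its underside. It stands 540 mm tall, within 85 mm of its origin in world x and 120 mm in y: keep the arm clear of it on the way to the rack.

How it is judged (in metres and radians):
On the way, in this order (a step that is already met when the one before it is completed fails the run):
1. the thumb plate is pressed down by the robot before the stop is back (value of joint release above 0.0055 m and value of joint stop below 0.085 m and contact force between any of the fingers, the arm and release above 0.5 N), for 0.1 s.
2. the stop is pushed back to the far end of its bar (value of joint stop above 0.105 m), for 0.2 s.
At the end, for the whole second after the job is handed in: the stop is within 9 mm of fully home at the far end (joint above 0.105), the thumb plate has come up again (less than 5 mm down), and both jars stand still and upright (within 0.15 rad), within 20 mm of where they stood (value of joint stop above 0.105 m and value of joint release below 0.005 m and distance of each of jam_jar, honey_jar from where it was at the start of the episode below 0.02 m and angle between each of jam_jar, honey_jar's own z axis and vertical below 0.15 rad and linear speed of each of jam_jar, honey_jar below 0.02 m/s); the robot touches nothing.
It fails at once if a jar was shoved, lifted or tipped (over 20 mm or 0.3 rad) (distance of any of jam_jar, honey_jar from where it was at the start of the episode above 0.02 m or angle between any of jam_jar, honey_jar's own z axis and vertical above 0.3 rad).
It fails at once if a bystander (mug, stamp, bell) was moved by more than 20 mm (distance of any of mug, stamp, bell from where it was at the start of the episode above 0.02 m).
It also fails if it takes over 35 s, if anything falls off the work surface, if the arm or the gripper's body presses on something with over 40 N, if the wrist force passes 120 N, or if a joint passes its speed limit or range.

## Working session

There is one attempt and no reset: what is moved stays moved. The work goes in short steps, Python scripts to look and compute and a tool call to move; the robot and the scene stay as the last step left them, time stands still between calls to the robot, and variables do not carry over. Pictures are saved under pics/ and viewed, at most 10 in all, crops included, and the job is handed in when it is done.

```bash
ls; mkdir -p pics
```

Run:
```python
from bench import env, vision, ticket
import cv2,pickle
d={}
for n in("side","top"):
    s=vision.snapshot(n);d[n]=s
    cv2.imwrite(f"pics/{n}0.png",s["pixels"][:,:,::-1])
    print(n,s["vfov"],s["cx"],s["cy"],s["R"],s["t"],{k for k in s})
pickle.dump(d,open("s0.pkl","wb"))
o=env.observe();print(o)
```

```text
bench.py
pics
side 46.99900631436685 313.3693535825374 239.85450229886789 [[-0.96892324 -0.24706768 -0.01205456]
 [-0.12235092  0.52103685 -0.84471939]
 [ 0.21498373 -0.81699337 -0.53507367]] [0.57741611 0.17469789 1.08365124] {'cx', 't', 'R', 'cy', 'pixels', 'vfov'}
top 55.51762952015889 322.3950959829825 235.7376605820812 [[-0.02120737 -0.99950353  0.02330096]
 [-0.99181232  0.01809712 -0.12641526]
 [ 0.12593082 -0.02579112 -0.99170371]] [-0.05415436  0.58180172  1.00200468] {'cx', 't', 'R', 'cy', 'pixels', 'vfov'}
{'clock': 0.1, 'qpos': array([-79.36637036,  23.59656377,  -0.72704007,  91.49773654,
         0.32356993,  64.98961199,  -4.70811529]), 'qd': array([-0.03524221, -0.12997029,  0.03907769, -0.18317351, -0.07314772,
        0.00918115,  0.01341448]), 'joint_torque': array([ 2.84384485e-03, -6.01830268e+01,  6.84249178e-01, -3.00086367e+01,
        1.39626834e-02,  6.39981095e-03,  7.65229117e-06]), 'ee_pos': array([0.15687841, 0.60455016, 0.23053585]), 'ee_rot': array([-1.79918567e+02,  8.72323540e-03,  1.65461735e+02]), 'wrist_force': array([-0.3373969 ,  0.83880703, -0.04861982]), 'wrist_torque': array([ 0.03525624,  0.01969918, -0.00318792]), 'grasp_force': 0.0, 'gripper_width': 0.0858105708841919}
```

View pics/side0.png

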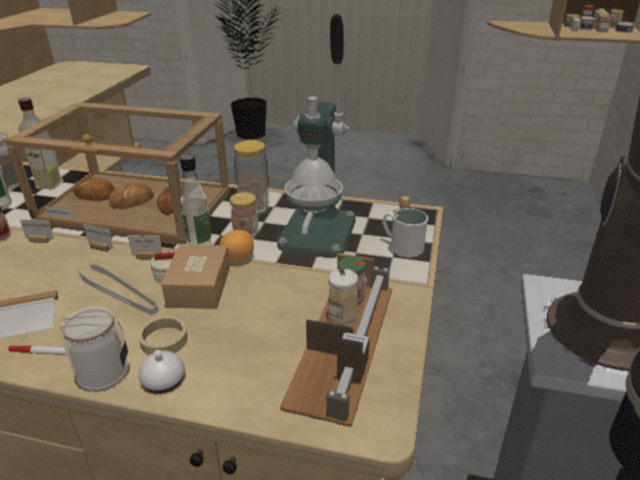

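View pics/top0.png

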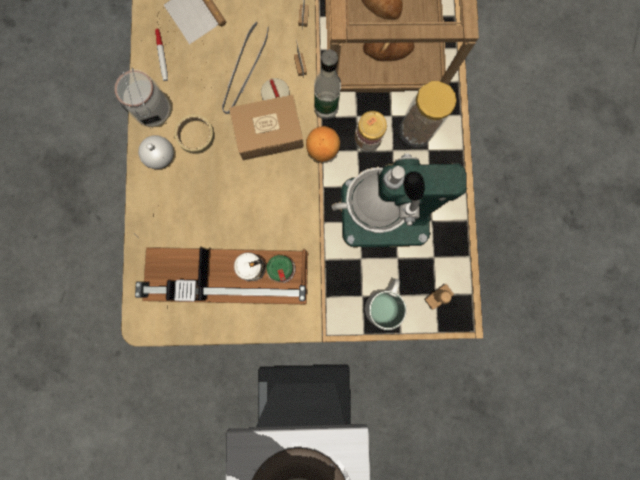

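The side view shows the rack with the jars at (343,298) and (355,280), the stop at (350,345) and the end block at (338,403). In the top view the plate is at (185,290), the end block at (140,290) and the wooden end at (305,275), so rack +x is roughly world +y. I'll zoom in on the stop next.

Run:
```python
import pickle,cv2,numpy as np
d=pickle.load(open("s0.pkl","rb"))
a=d["side"]["pixels"][300:425,280:400,::-1]; b=d["top"]["pixels"][235:315,125:320,::-1]
A=cv2.resize(a,None,fx=4,fy=4,interpolation=cv2.INTER_CUBIC);B=cv2.resize(b,None,fx=4,fy=4,interpolation=cv2.INTER_CUBIC)
A=cv2.convertScaleAbs(A,alpha=1.6);B=cv2.convertScaleAbs(B,alpha=1.2)
cv2.imwrite("pics/side0c.png",A);cv2.imwrite("pics/top0c.png",B)
```

```text
(no output)
```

View pics/side0c.png

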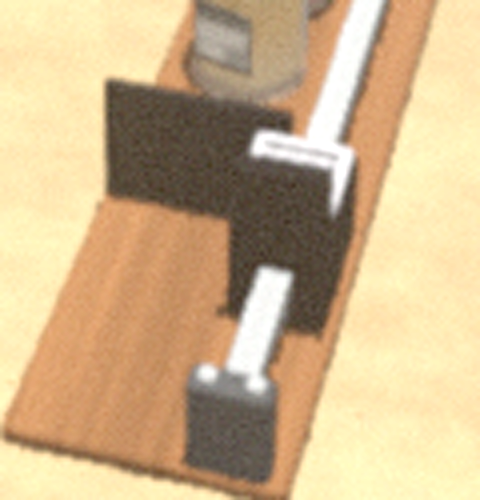

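View pics/top0c.png

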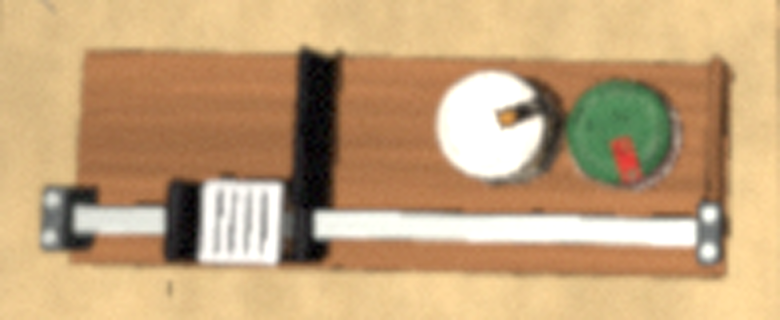

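The side crop shows the plate's jar-side edge from (255,130) to (352,148) and the wall top at about y=160. The top crop shows plate corners (198,181), (282,182), (280,263) and (198,262), the wall from u=165 to 198, and the end block at (68,217). I'll triangulate these.

Create cam.py:
```python
import pickle,cv2,numpy as np
def K(s):
    f=240/np.tan(np.radians(s["vfov"]/2)); return np.array([[f,0,s["cx"]],[0,f,s["cy"]],[0,0,1]])
def plane(s,uv,z):
    r=s["R"].T@np.linalg.solve(K(s),[*uv,1]); c=-s["R"].T@s["t"]; return c+r*(z-c[2])/r[2]
def tri(s1,a,s2,b):
    P=[K(s)@np.c_[s["R"],s["t"]] for s in(s1,s2)]
    X=cv2.triangulatePoints(*P,np.float64(a),np.float64(b)).ravel(); return X[:3]/X[3]
tp=lambda x,y:((x+.5)/4-.5+125,(y+.5)/4-.5+235)
sp=lambda x,y:((x+.5)/4-.5+280,(y+.5)/4-.5+300)
```

Run:
```python
from cam import *
np.set_printoptions(precision=4,suppress=True)
d=pickle.load(open("s0.pkl","rb"));T,S=d["top"],d["side"]
for n,a,b in[("plate jar-side inner",(282,182),(255,130)),("plate jar-side outer",(280,263),(354,148)),
 ("jaw top inner far corner",(303,50),(107,80)),("endblk screw in",(55,205),(207,372)),("endblk screw out",(55,238),(258,383))]:
    print(n,tri(T,tp(*a),S,sp(*b)))
for c in[(198,181),(282,182),(280,263),(198,262),(240,222)]: print("plate",plane(T,tp(*c),.078))
print("wall far top",plane(T,tp(165,181),.104),plane(T,tp(165,261),.104))
print("blk",plane(T,tp(68,217),.059),plane(T,tp(710,232),.059))
print("board",[plane(T,tp(*c),.01)for c in[(85,50),(75,263),(725,275),(727,62)]])
print("jars",plane(T,tp(490,125),.099),plane(T,tp(618,133),.086))
```

```text
plate jar-side inner [0.4855 0.2122 0.0743]
plate jar-side outer [0.4416 0.2127 0.0737]
jaw top inner far corner [0.5562 0.2006 0.0793]
endblk screw in [0.4775 0.3391 0.059 ]
endblk screw out [0.458  0.3388 0.0577]
plate [0.4858 0.2559 0.078 ]
plate [0.4843 0.2111 0.078 ]
plate [0.4412 0.2115 0.078 ]
plate [0.4427 0.255  0.078 ]
plate [0.4634 0.2331 0.078 ]
wall far top [0.4852 0.2653 0.104 ] [0.4437 0.2644 0.104 ]
blk [0.4684 0.3315 0.059 ] [ 0.4529 -0.0179  0.059 ]
board [array([0.565 , 0.3424, 0.01  ]), array([0.4431, 0.3448, 0.01  ]), array([ 0.4283, -0.0251,  0.01  ]), array([ 0.551 , -0.0283,  0.01  ])]
jars [0.5114 0.0968 0.099 ] [0.5066 0.0301 0.086 ]
```

Heights agree with the text: plate 74–78 mm, jaw 79, block 58–59. The plate centre is at about (0.463, 0.233), with rack +x 2.3° off world +y. Now I'll work out the approach in tool axes.

Add to cam.py:
```python
from scipy.spatial.transform import Rotation as Ro
def delta(env,p):
    o=env.observe(); R=Ro.from_euler("xyz",o["ee_rot"],degrees=True).as_matrix(); return R.T@(np.array(p)-o["ee_pos"])
```

Run:
```python
from bench import env, vision, ticket
from cam import *
print(delta(env,[0.463,0.234,0.17]))
```

```text
[-0.38932834 -0.28175418  0.06099563]
```

Careful with the scale: turns go in shares of 180 degrees. That gives: -12.2 degrees / 180 = -0.0678.

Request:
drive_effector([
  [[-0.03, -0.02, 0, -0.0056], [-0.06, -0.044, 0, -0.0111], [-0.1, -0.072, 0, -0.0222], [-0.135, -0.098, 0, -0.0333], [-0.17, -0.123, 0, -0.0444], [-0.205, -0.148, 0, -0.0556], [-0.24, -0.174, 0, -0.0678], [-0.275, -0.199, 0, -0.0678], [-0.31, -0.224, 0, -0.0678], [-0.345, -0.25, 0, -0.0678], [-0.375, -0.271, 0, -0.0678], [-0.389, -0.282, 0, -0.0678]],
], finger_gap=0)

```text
refused: increments[0]: the value is too long (schema: maxItems 4). Nothing was moved.
```

Refused on format, not on reach. It needs a list of rows, each a list of 4 numbers.

Request:
drive_effector([
  [-0.03, -0.02, 0, -0.0056],
  [-0.06, -0.044, 0, -0.0111],
  [-0.1, -0.072, 0, -0.0222],
  [-0.135, -0.098, 0, -0.0333],
  [-0.17, -0.123, 0, -0.0444],
  [-0.205, -0.148, 0, -0.0556],
  [-0.24, -0.174, 0, -0.0678],
  [-0.275, -0.199, 0, -0.0678],
  [-0.31, -0.224, 0, -0.0678],
  [-0.345, -0.25, 0, -0.0678],
  [-0.375, -0.271, 0, -0.0678],
  [-0.389, -0.282, 0, -0.0678],
], finger_gap=0)

```text
clock: 1.1
ee_pos: [0.4645, 0.2309, 0.2313]
ee_rot: [-180.0, 0.0, 177.5]
wrist_force: [0.7, 0.6, 0.0]
gripper_width: 0.0003
grasp_force: 0.0
```

Run:
```python
from bench import env, vision, ticket
from cam import *
print(env.observe()["ee_pos"],env.observe()["ee_rot"],delta(env,[0.463,0.236,0.10]))
```

```text
[0.46454313 0.23085304 0.23130189] [-1.79959036e+02  3.60866565e-02  1.77512660e+02] [0.00184775 0.00516901 0.13129709]
```

Request:
drive_effector([
  [0.002, 0.004, 0.03, 0],
  [0.002, 0.004, 0.07, 0],
  [0.002, 0.004, 0.1, 0],
  [0.002, 0.004, 0.13, 0],
  [0.002, 0.004, 0.13, 0],
  [0.002, 0.004, 0.13, 0],
])

```text
clock: 1.6
ee_pos: [0.4598, 0.2377, 0.1003]
ee_rot: [-179.9, -0.2, 177.7]
wrist_force: [0.5, -0.1, 0.4]
gripper_width: -0.0002
grasp_force: 0.0
```

Run:
```python
from bench import env, vision, ticket
from cam import *
s=vision.snapshot("side");t=vision.snapshot("top")
a=cv2.resize(s["pixels"][270:420,260:410,::-1],(400,400));b=cv2.resize(t["pixels"][220:330,120:230,::-1],(400,400))
cv2.imwrite("pics/ab1.png",np.hstack([a,b]))
```

```text
(no output)
```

View pics/ab1.png

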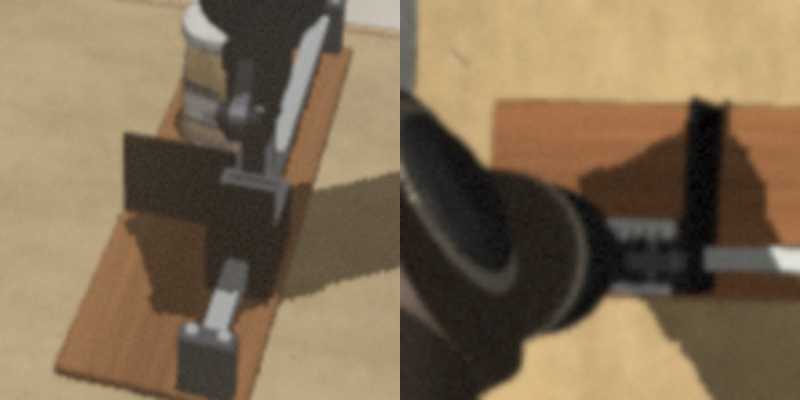

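The fingers are at (258,150) in the left panel, behind the wall and above the plate, without contact. In the right panel they sit centred over the plate at about (650,255). Now I'll press down.

Request:
drive_effector([
  [0, 0, 0.01, 0],
  [0, 0, 0.018, 0],
  [0, 0, 0.022, 0],
  [0, 0, 0.026, 0],
  [0, 0, 0.026, 0],
])

```text
clock: 2.12
ee_pos: [0.4608, 0.2385, 0.0749]
ee_rot: [-180.0, -0.0, 177.7]
wrist_force: [-0.9, -1.1, 3.7]
gripper_width: -0.0001
grasp_force: 1.8
```

Request:
drive_effector([
  [0, 0, 0.003, 0],
  [0, 0, 0.006, 0],
  [0, 0, 0.006, 0],
  [0, 0, 0.006, 0],
])

```text
clock: 2.45
ee_pos: [0.4609, 0.2385, 0.0694]
ee_rot: [180.0, 0.0, 177.7]
wrist_force: [-1.0, -0.3, 5.6]
gripper_width: 0.0
grasp_force: 2.7
```

Request:
drive_effector([
  [0, 0, 0.002, 0],
  [0, 0, 0.002, 0],
  [0, 0.004, 0.002, 0],
  [0, 0.008, 0.002, 0],
  [0, 0.012, 0.002, 0],
  [0, 0.016, 0.002, 0],
  [0, 0.02, 0.002, 0],
  [0, 0.024, 0.002, 0],
])

```text
clock: 3.12
ee_pos: [0.4621, 0.2633, 0.0689]
ee_rot: [179.9, 0.0, 177.7]
wrist_force: [-5.7, -1.5, 18.9]
gripper_width: -0.0002
grasp_force: 9.6
```

Request:
drive_effector([
  [0, 0.004, -0.0008, 0],
  [0, 0.008, -0.0008, 0],
  [0, 0.012, -0.0008, 0],
  [0, 0.016, -0.0008, 0],
  [0, 0.02, -0.0008, 0],
  [0, 0.024, -0.0008, 0],
])

```text
clock: 3.62
ee_pos: [0.463, 0.2868, 0.069]
ee_rot: [180.0, 0.0, 177.7]
wrist_force: [-3.4, -0.7, 12.0]
gripper_width: 0.0001
grasp_force: 6.0
```

Request:
drive_effector([
  [0, 0.004, 0, 0],
  [0, 0.008, 0, 0],
  [0, 0.012, 0, 0],
  [0, 0.016, 0, 0],
])

```text
clock: 3.95
ee_pos: [0.4637, 0.3028, 0.069]
ee_rot: [180.0, 0.0, 177.7]
wrist_force: [-2.9, -0.9, 11.7]
gripper_width: -0.0
grasp_force: 5.8
```

Request:
drive_effector([
  [0, 0.003, 0, 0],
  [0, 0.006, 0, 0],
  [0, 0.006, 0, 0],
])

```text
clock: 4.2
ee_pos: [0.4639, 0.306, 0.0689]
ee_rot: [-179.8, -0.0, 177.6]
wrist_force: [-5.4, -8.2, 17.1]
gripper_width: 0.0001
grasp_force: 8.4
```

Request:
drive_effector([
  [0, 0.003, 0, 0],
  [0, 0.005, 0, 0],
  [0, 0.005, 0, 0],
])

```text
clock: 4.45
ee_pos: [0.4647, 0.3104, 0.0689]
ee_rot: [-179.8, 0.0, 177.5]
wrist_force: [-1.8, -10.4, 16.6]
gripper_width: 0.0
grasp_force: 8.6
```

```bash
python3 - <<'E'
from bench import env, vision, ticket
from cam import *
s=vision.snapshot("side");t=vision.snapshot("top")
a=cv2.resize(s["pixels"][270:420,260:410,::-1],(400,400));b=cv2.resize(t["pixels"][220:330,120:230,::-1],(400,400))
cv2.imwrite("pics/ab2.png",np.hstack([a,b]))
E
```

```text
(no output)
```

View pics/ab2.png

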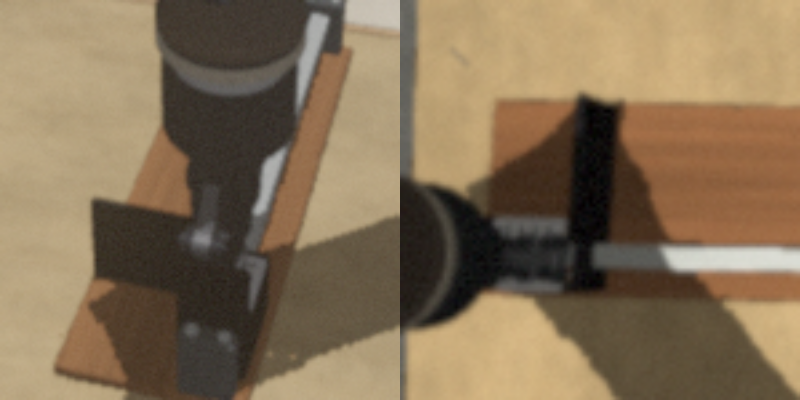

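The wall now looks right up against the end block (left panel, about (215,325)), and the jaw has moved about 62 mm (right panel, edge u=697 to 580). I'll push a little more to confirm the hard limit through the wall.

Request:
drive_effector([
  [0, 0.003, 0, 0],
  [0, 0.005, 0, 0],
  [0, 0.005, 0, 0],
  [0, 0.005, 0, 0],
])

```text
clock: 4.88
ee_pos: [0.4647, 0.3106, 0.0688]
ee_rot: [-179.5, -0.1, 177.4]
wrist_force: [-5.9, -23.9, 24.7]
gripper_width: 0.0001
grasp_force: 16.3
```

Hard limit confirmed: no movement with 24 N. I'll relax the push slightly and lift straight up, so the stop isn't dragged back.

Request:
drive_effector([
  [0, -0.003, 0, 0],
  [0, -0.004, -0.003, 0],
  [0, -0.004, -0.008, 0],
  [0, -0.004, -0.014, 0],
  [0, -0.006, -0.025, 0],
  [0, -0.006, -0.05, 0],
  [0, -0.006, -0.085, 0],
  [0, -0.006, -0.12, 0],
  [0, -0.006, -0.16, 0],
  [0, -0.006, -0.16, 0],
])

```text
clock: 5.72
ee_pos: [0.4671, 0.3147, 0.2363]
ee_rot: [179.5, 0.5, 177.6]
wrist_force: [2.0, 0.2, 0.5]
gripper_width: 0.0001
grasp_force: 0.0
```

Request:
drive_effector([
  [0.03, 0.02, 0, 0],
  [0.06, 0.05, 0, 0],
  [0.08, 0.08, 0, 0],
  [0.1, 0.11, 0, 0],
  [0.12, 0.14, 0, 0],
  [0.13, 0.17, 0, 0],
  [0.14, 0.2, 0, 0],
  [0.14, 0.2, 0, 0],
  [0.14, 0.2, 0, 0],
])

```text
clock: 6.47
ee_pos: [0.3305, 0.5198, 0.2276]
ee_rot: [180.0, -0.0, 177.9]
wrist_force: [0.6, -1.2, -1.5]
gripper_width: 0.0001
grasp_force: 0.0
```

Run:
```python
from bench import env, vision, ticket
from cam import *
s=vision.snapshot("side");t=vision.snapshot("top")
a=cv2.resize(s["pixels"][260:430,260:430,::-1],(400,400));b=cv2.resize(t["pixels"][220:320,120:320,::-1],None,fx=2,fy=2)
cv2.imwrite("pics/ab3.png",np.hstack([a,cv2.copyMakeBorder(b,0,200,0,0,0)]))
```

```text
(no output)
```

View pics/ab3.png

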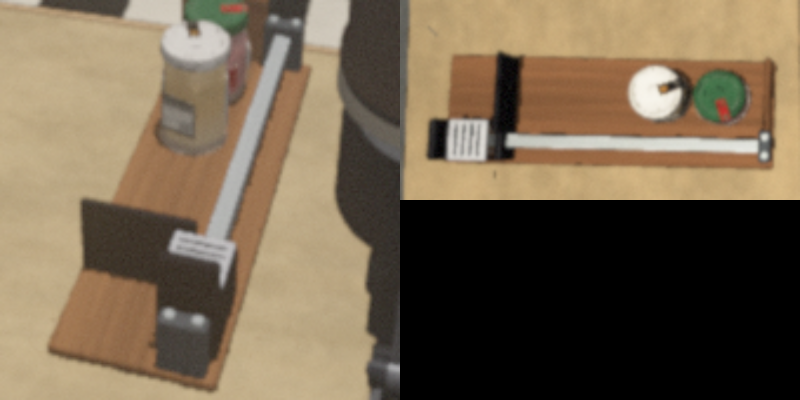

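The stop sits against the end block (right panel, plate at (467,140)). The jars stand unchanged at (657,92) and (720,96), and the arm is clear. I'll hand it in.

```bash
python3 -c "
from bench import env, vision, ticket
print(ticket.close_job())"
```

```text
the job is handed in; nothing more can be done
None
```

I pressed the thumb plate right down, pushed the stop about 63 mm to its hard limit at the far end, let go and handed the job in; the last pictures show both jars standing where they were, and the hand-in returned no verdict.

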